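Set a knife coater's gap with a stepped setting gauge

ROBOT

A 6-joint arm with a two-finger parallel gripper is mounted at the origin on a cart in front of the work surface, level with it; the furniture and walls round the work are solid. World frame = base frame: x ahead of the robot, y to its left, z up, the work surface at z = 0. Lengths are in mm, angles in degrees, forces in N, time in s.
With the tool pointing down it reaches from about 350 to 850 mm from the base axis. Payload 8.1 kg.
Tool frame: the origin (TCP) lies on the centre line of the jaws, within the pads' length; the fingertips stand 14 mm ahead of it and the grasp point (between the pads) lies 5 mm behind it; z points along the fingers, y is the line along which they close (so a half turn about z gives the same grasp; the last joint's range is limited). The gripper opens to 85 mm and grips with 20 to 120 N. Pads are 22 mm wide; open, the fingers measure 114 mm over their backs; the gripper's body (76 mm by 85 mm) begins 54 mm behind the grasp point. The pads swing forward as they close: fully open they stand 13 mm farther back than shut.
Start: joints at [60.596, 7.471, 85.268, -0, 87.261, -4.893], TCP at [248.902, 545.942, 219.392] pointing down, gripper open.
Joint ranges: [-169.43, 169.43], [-51.17, 129.36], [1.28, 143.12], [-76.62, 256.62], [0, 156.53], [-152.29, 152.29]. Speed limits (degrees/s): [136.94, 136.94, 159.86, 180, 180, 180].

INTERFACE

Orientations are given as [roll, pitch, yaw] about the fixed x, y, z axes, in that order (R = Rz(yaw) Ry(pitch) Rx(roll)).
In Python, from bench import sense, snapshot, camera_info, hand_in gives the robot as it stands. The module is installed in compiled form; this text tells all that it offers.
- The arm moves only by the tool apply_moves, never from a script. Its argument "deltas" is a list of rows, each a list of 7 numbers: the shift along the tool's x, y, z scaled (see below), then the turn, a rotation vector about the tool's x, y, z scaled (see below), then the opening, from 0 (shut) to 1 (fully open). In form: [[dx, dy, dz, ax, ay, az, claw], ...]. A call has 1 to 8 rows; each row shifts and turns the commanded pose from where the row before left it, along the tool's axes as they then stand; what a row does not reach is not made up. The controller multiplies each number of a shift by 0.03 m and each number of a turn by 0.08 rad. A row lasts 1/8 s, in which the tool goes at most 62.5 mm and 10.7 degrees, less where a joint would pass 70% of its speed; a pose out of reach is approached as far as the arm can. A call with a number of a shift or a turn outside -1 to 1 is refused whole. A call with a gripper value outside its range is refused whole. The fingers move at their own pace and stop on an object; "grip_force" is the grip in N (left out, the last holds). Time passes only in rows, so rows that do not move let the fingers close. It gives the time, the measured TCP pose, the force, the opening and the grip force at its end, in the units of the state.
- sense(): the state, without advancing time (a new reading comes with each control period).
- snapshot(name): name is "side" or "top"; returns the picture (384x512x3 uint8, red, green, blue); there is no depth.
- camera_info(name): a dict with "vertical_fov" (degrees; the focal length in pixels is half the picture's height over the tangent of half this angle, whatever the lens; pixels are square), "cx", "cy" (the principal point, pixels), "origin" and "rotation" of the camera in the world. Camera axes: x right, y up, looking along -z (the intrinsics and any distortion apply to the point x, -y, -z); pixel columns grow to the right and rows downward; lengths in mm; the calibration is good to about 2 mm. A picture is of the moment at which its call begins. camera_info takes no time and is no camera call.
- hand_in(): hands the job in; it is judged then, once.
The state is a dict: "time": time; "joint_pos": joint angles; "qd": joint speeds; "joint_efforts": joint torques, N m; "tool_pos": TCP position; "tcp_rot": TCP orientation; "ft_force": force on the tool from outside, world axes, zero at the start; "wrist_torque": the same for the moment, N m; "finger_gap": finger opening in mm; "grip_force": force on a finger pad.
Only numpy, scipy, OpenCV 4.12 (cv2) and the standard library are available. Lean on these libraries where they do the work, as an engineer would, in place of code of your own. Each camera call takes 0.05 s, during which the arm holds its last target. There are 200 camera calls.

TASK

Set the gap of the bench knife coater to the middle step of the setting gauge. Swing the coater's lever over to raise the knife right up, push the gauge along its channel until the knife's edge is wholly over the middle step, and bring the lever back until the knife rests on that step. Then draw the gauge back so that it is clear of the knife and lies flat in the channel, with the knife left standing at that gap and the other things on the table left alone.

Things in the scene. Friction and masses are not known exactly. Their poses are not given: they have to be found in the camera images.
- coater: Bench knife coater, fixed: grey base with steel bed (112 x 320 mm, bed top 20 mm up), and a low bridge across it (92 mm in x, 46 mm in y, top 101 mm up) that carries the knife at y = +70 mm. Origin: centre of the underside; z up; y = feed direction, in which the gauge is pushed in; x across. Lever on the -x side, nearest the robot. Bed from y = -163 to +153 mm.
- nip (a point): Fixed point on the bed straight below the middle of the knife's edge: (0, 70, 20) mm in the coater's frame; axes as the coater's. The gauge's channel leads to it along y, centred on x = 0: 44 mm wide between two rails 10 mm wide and 7 mm high, which run from 230 to 30 mm before this point.
- knife (a joint): Height of the knife's edge over the bed, m: 0 = on the bed, 0.020 = right up. The knife is a steel bar across the channel, 53 mm wide, 12 mm thick; its edge is a flat land 8 mm thick in y. The lever drives it by rack and pinion (16.7 mm per rad); it stays where it is left.
- lever (a joint): Lever angle, rad: 0 = leaning 0.35 rad from upright to the coater's -y (knife down), 0.35 = upright, 1.2 = leaning 0.85 rad to +y (knife right up). It turns about an axis along the coater's x through (-56, 70, 62) mm in the coater's frame and stays where it is left; about 3 N at the knob moves it.
- lever_knob (a point): Centre of the black ball (27 mm) at the lever's end, 100 mm from the lever's axis, in the plane x = -61 mm of the coater's frame; the rod below it is 8.4 mm thick. It lies 128 to 162 mm above the table.
- gauge: Stepped setting gauge, loose, 0.18 kg: flat steel blade 40 mm wide (x), 150 mm long (y), in the channel, thin end to the knife. Origin: centre of its underside; y to the thin end, z up. 4 mm thick from y = 33 to 75 mm, middle step 7 mm thick from 5 to 33 mm, 10 mm thick from -75 to 5 mm; at the rear a bent-up thumb tab 40 mm wide, 7 mm thick (y = -75 to -68 mm), top 42 mm up.
- gauge_mid (a point): Centre of the gauge's middle step, on its top face: (0, +19, 7) mm in the gauge's frame.
- gauge_tip (a point): Middle of the gauge's thin end, at its underside: (0, +75, 0) mm in the gauge's frame.
- gauge_tab (a point): Top of the gauge's thumb tab: (0, -71.5, 42) mm in the gauge's frame.
- tin: Bystander: round white sample tin 66 mm across; origin at the centre of its underside.
- foam: Bystander: white foam block; origin at the centre of its underside.
- watch: Bystander: black stopwatch; origin at the centre of its underside.
- roller: Bystander: hand roller; origin at the centre of its underside.
- tape_a: Bystander: tall tape roll; origin at the centre of its underside.
- tape_b: Bystander: flat tape roll; origin at the centre of its underside.
- marker: Bystander: marker pen; origin at the centre of its underside.

How it is judged:
By the outcome, as a careful person would: the job done as asked, in the order asked, and still so for the second after the job is handed in, with the robot touching nothing.
It also fails if it takes over 64 s, if anything falls off the work surface, if the arm or the gripper's body presses on something with over 40 N, if the wrist force passes 120 N, or if a joint passes its speed limit or range.

## Working session

There is one attempt and no reset: what is moved stays moved. The work goes in short steps, Python scripts to look and compute and a tool call to move; the robot and the scene stay as the last step left them, time stands still between calls to the robot, and variables do not carry over. Pictures are saved under pics/ and viewed, at most 10 in all, crops included, and the job is handed in when it is done.

Besides the shell and the picture viewer there is one more tool, called as name([rows], argument=value, ...), one row to a line, values as JSON. apply_moves: Moves the arm, as the interface text tells. Its arguments: {"type":"object","properties":{"deltas":{"type":"array"},"grip_force":{"type":"number"}},"required":["deltas"]}

```bash
mkdir -p pics; python3 - <<'E'
from bench import *
import cv2,json
for n in("side","top"):
    i=camera_info(n);print(n,i)
    cv2.imwrite(f"pics/{n}0.png",cv2.cvtColor(snapshot(n),cv2.COLOR_RGB2BGR))
print(sense())
E
```

```text
side {'vertical_fov': 44.05113990198323, 'cx': 255.19019357033332, 'cy': 197.17628237618794, 'origin': array([ -261.11794634, -1145.21406199,  1292.0678538 ]), 'rotation': array([ 50.57319738,  -0.41474263, -34.03575714])}
top {'vertical_fov': 42.174210096484416, 'cx': 261.07158645502113, 'cy': 190.22995873942628, 'origin': array([ 370.23673837,   15.32722286, 1659.05956668]), 'rotation': array([ 5.93441780e+00,  7.86637297e-02, -9.01307787e+01])}
{'time': 0.1, 'joint_pos': array([ 6.05965684e+01,  7.50997273e+00,  8.53233185e+01,  1.70316571e-04,
        8.72605517e+01, -4.89169888e+00]), 'qd': array([ 0.01717882, -0.07802207, -0.23699166,  0.02452184,  0.11349123,
       -0.00823348]), 'joint_efforts': array([ 2.31881750e-03, -5.70952821e+01, -5.01940870e+01, -4.47880598e-05,
        8.14846455e-03, -4.94150470e-05]), 'tool_pos': array([248.64361251, 545.49815933, 218.45509023]), 'tcp_rot': array([-1.79906513e+02, -8.17171490e-03,  1.55488252e+02]), 'ft_force': array([-0.70081405,  1.02826705, -0.1974006 ]), 'wrist_torque': array([-0.0013459 ,  0.00411451,  0.00390813]), 'grip_force': 0.0, 'finger_gap': 85.32164237794105}
```

View pics/side0.png

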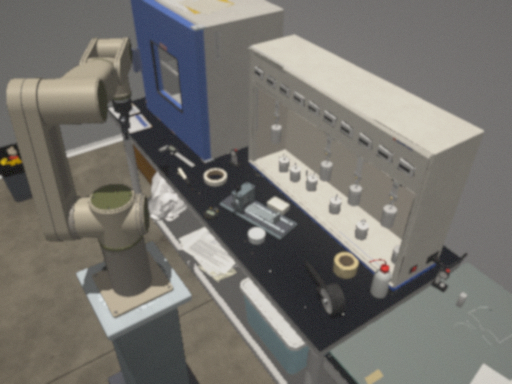

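View pics/top0.png

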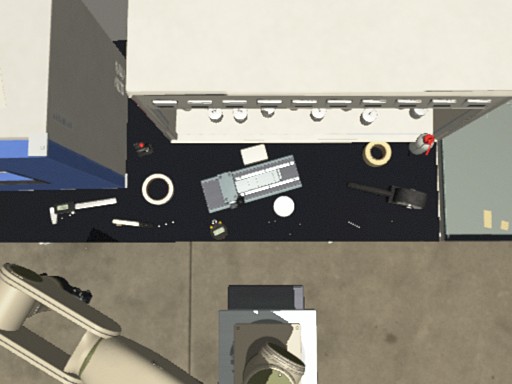

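```bash
python3 - <<'E'
import cv2
a=cv2.imread("pics/top0.png")[140:225,195:310]; b=cv2.imread("pics/side0.png")[175:245,212:304]
cv2.imwrite("pics/t1.png",cv2.resize(a,None,fx=6.9,fy=6.9,interpolation=cv2.INTER_CUBIC)[:600,:800])
cv2.imwrite("pics/s1.png",cv2.resize(b,None,fx=8,fy=8,interpolation=cv2.INTER_CUBIC)[:600,:800])
E
```

```text
(no output)
```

View pics/t1.png

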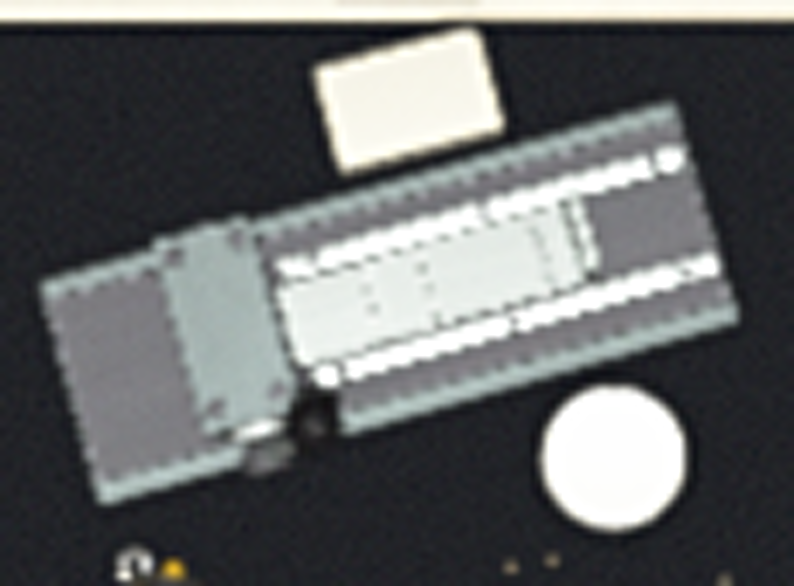

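View pics/s1.png

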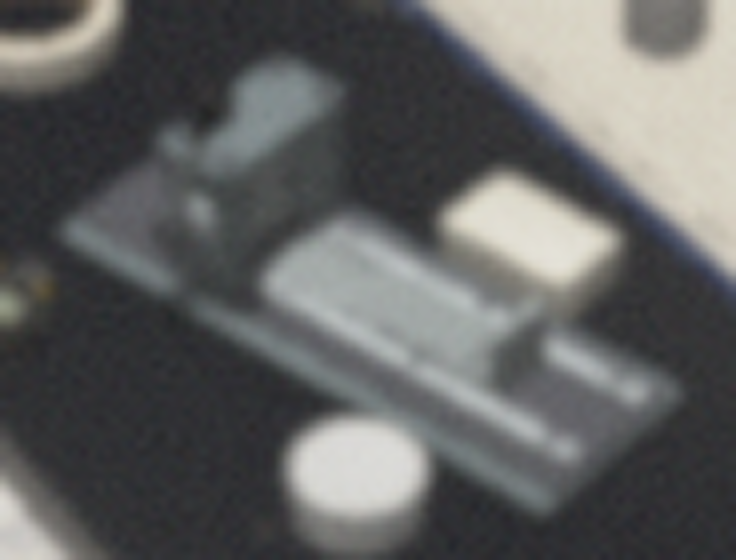

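```bash
cat > h.py <<'E'
import numpy as np
from scipy.spatial.transform import Rotation as R
from scipy.optimize import least_squares
from bench import *
C={n:camera_info(n) for n in("side","top")}
def proj(n,P):
    c=C[n];p=R.from_euler('xyz',c["rotation"],degrees=True).inv().apply(np.atleast_2d(P)-c["origin"])
    f=192/np.tan(np.radians(c["vertical_fov"]/2))
    return np.c_[c["cx"]+f*p[:,0]/-p[:,2],c["cy"]+f*-p[:,1]/-p[:,2]]
def T(u): return (np.array(u,float)+.5)/6.9-.5+[195,140]
def S(u): return (np.array(u,float)+.5)/8-.5+[212,175]
def tri(t,s,x0=(500,100,30)):
    r=least_squares(lambda p:np.r_[proj("top",p)[0]-t,proj("side",p)[0]-s],x0);return r.x,r.fun
def W(p,q): # coater pose (x,y,z,yaw deg)
    return R.from_euler('z',p[3],degrees=True).apply(np.atleast_2d(q))+p[:3]
E
cat > fit.py <<'E'
from h import *
top=T([(42,288),(103,500),(738,320),(670,104)]); ct=np.array([[1,1],[-1,1],[-1,-1],[1,-1]])
sid=S([(62,232),(545,515),(680,388)]); cs=np.array([[-1,1],[-1,-1],[1,-1]])
def pts(c,L): return np.c_[c*[56,L],np.full(len(c),20)]
def f(v): return np.r_[(proj("top",W(v,pts(ct,v[4])))-top).ravel(),(proj("side",W(v,pts(cs,v[4])))-sid).ravel()]
r=least_squares(f,(500,50,0,15,160));print(r.x.round(2),r.fun.round(2))
p=r.x
print("bridge top corners pred (top crop)",((proj("top",W(p,[[sx*46,70+sy*23,101] for sx in(-1,1) for sy in(-1,1)]))-[195,140]+.5)*6.9).round(0).tolist())
for a in(0,.2,.35): 
  k=W(p,[-61,70-100*np.sin(.35-a),62+100*np.cos(.35-a)]);print("knob",a,k.round(1),((proj("top",k)-[195,140]+.5)*6.9).round(),((proj("side",k)-[212,175]+.5)*8).round())
# tab top corners
for t,q in(("TL",(577,198)),("BL",(600,268)),):
  pass
def gauge(y): return W(p,[[sx*20,y+d,20+h] for d,h in((75,4),(-68,42),(-75,42)) for sx in(1,-1)])
for y in(-60,-50,-40,-30): print(y,((proj("top",gauge(y))-[195,140]+.5)*6.9).round().tolist(),"side",((proj("side",gauge(y))-[212,175]+.5)*8).round().tolist())
E
python3 fit.py
```

```text
[565.23  50.55  -8.84  16.14 158.96] [-0.07 -0.86  0.16  0.63  0.05 -0.03  0.27 -0.59 -0.47  0.37 -0.45 -0.44
 -0.18  0.37]
bridge top corners pred (top crop) [[316.0, 405.0], [219.0, 433.0], [261.0, 214.0], [164.0, 242.0]]
knob 0 [[496.7  67.9 147.1]] [[344. 419.]] [[227. 132.]]
knob 0.2 [[491.3  86.5 152. ]] [[302. 431.]] [[196. 108.]]
knob 0.35 [[487.2 100.8 153.2]] [[269. 440.]] [[173.  94.]]
-60 [[349.0, 270.0], [372.0, 349.0], [637.0, 175.0], [661.0, 256.0], [651.0, 171.0], [675.0, 252.0]] side [[364.0, 274.0], [314.0, 313.0], [590.0, 339.0], [540.0, 381.0], [601.0, 345.0], [551.0, 387.0]]
-50 [[329.0, 275.0], [352.0, 355.0], [616.0, 181.0], [641.0, 262.0], [631.0, 177.0], [655.0, 258.0]] side [[349.0, 266.0], [299.0, 305.0], [574.0, 330.0], [524.0, 372.0], [585.0, 336.0], [535.0, 378.0]]
-40 [[309.0, 281.0], [332.0, 360.0], [596.0, 187.0], [620.0, 268.0], [610.0, 183.0], [635.0, 263.0]] side [[334.0, 257.0], [284.0, 296.0], [557.0, 321.0], [507.0, 363.0], [569.0, 327.0], [519.0, 369.0]]
-30 [[289.0, 287.0], [312.0, 366.0], [576.0, 193.0], [600.0, 273.0], [590.0, 189.0], [614.0, 269.0]] side [[320.0, 249.0], [269.0, 288.0], [541.0, 312.0], [491.0, 354.0], [553.0, 318.0], [502.0, 360.0]]
```

```bash
cat > fit2.py <<'E'
from h import *
A=np.array
c=[((1,1),(42,288),(62+0,None)),]
def model(h,e): return dict(
 a=(56,155+e,h),b=(-56,155+e,h),c=(-56,-165+e,h),d=(56,-165+e,h),
 r1=(27,39,27),r2=(27,-159,27),r3=(-27,39,27),r4=(-27,-159,27),
 B1=(46,93,101),B2=(-46,93,101),B3=(46,47,101))
top=dict(a=(42,288),b=(103,500),c=(738,320),d=(670,104),r1=(285,266),r2=(680,158),r3=(323,377),r4=(715,264),B1=(155,240),B2=(208,437),B3=(248,218))
sid=dict(b=(62,232),c=(545,515),d=(680,388),r4=(570,450),r2=(635,388),B3=(345,90))
def f(v,det=0):
    m=model(v[3],0); p=[v[0],v[1],0,v[2]]
    o=[(proj("top",W(p,m[k]))[0]-T(u))*1. for k,u in top.items()]+[(proj("side",W(p,m[k]))[0]-S(u)+v[4:6]) for k,u in sid.items()]
    return A(o) if det else np.r_[A(o).ravel(),A(v[4:6])*.7]
r=least_squares(f,(563,55,16,15,0,0),loss='soft_l1',f_scale=.5);print(r.x.round(2));print(dict(zip([*top]+['s'+k for k in sid],f(r.x,1).round(2).tolist())))
p=[r.x[0],r.x[1],0,r.x[2]];np.save("p.npy",p)
off=r.x[4:6]
for a in(0,.1,.2): 
  k=W(p,[-61,70-100*np.sin(.35-a),62+100*np.cos(.35-a)]);print("knob",a,k.round(1),((proj("top",k)-[195,140]+.5)*6.9).round(),((proj("side",k)+off-[212,175]+.5)*8).round())
def gauge(y): return W(p,[[sx*20,y+d,20+h] for d,h in((75,4),(-68,42),(-75,42)) for sx in(1,-1)])
for y in(-50,-40,-30): print(y,((proj("top",gauge(y))-[195,140]+.5)*6.9).round().tolist(),"side",((proj("side",gauge(y))+off-[212,175]+.5)*8).round().tolist())
t,rr=tri(T((613,457)),S((357,455)));print("tin top",t.round(),rr.round(2))
E
python3 fit2.py
```

```text
[ 5.6318e+02  5.5070e+01  1.6030e+01  9.8900e+00  2.2000e-01 -3.8000e-01]
{'a': [-0.23, -0.63], 'b': [-0.08, 0.85], 'c': [0.4, 0.23], 'd': [0.69, -0.33], 'r1': [0.09, 0.58], 'r2': [0.31, -0.27], 'r3': [-0.93, 0.12], 'r4': [-0.11, -0.11], 'B1': [-0.37, 0.38], 'B2': [-0.15, -0.26], 'B3': [0.17, -0.45], 'sb': [-0.49, 0.16], 'sc': [-0.2, -0.32], 'sd': [0.12, 0.49], 'sr4': [0.21, -0.1], 'sr2': [0.43, 0.43], 'sB3': [-0.22, -0.38]}
knob 0 [[494.7  72.6 155.9]] [[333. 422.]] [[219. 111.]]
knob 0.1 [[492.1  81.7 158.9]] [[312. 428.]] [[204.  98.]]
knob 0.2 [[489.4  91.1 160.9]] [[290. 434.]] [[189.  87.]]
-50 [[319.0, 277.0], [341.0, 357.0], [608.0, 183.0], [632.0, 264.0], [622.0, 179.0], [646.0, 260.0]] side [[343.0, 246.0], [292.0, 285.0], [567.0, 310.0], [517.0, 352.0], [578.0, 316.0], [528.0, 358.0]]
-40 [[298.0, 283.0], [321.0, 363.0], [587.0, 189.0], [612.0, 270.0], [602.0, 185.0], [626.0, 266.0]] side [[328.0, 238.0], [278.0, 277.0], [551.0, 301.0], [500.0, 343.0], [562.0, 307.0], [512.0, 349.0]]
-30 [[278.0, 289.0], [301.0, 368.0], [567.0, 195.0], [591.0, 276.0], [581.0, 191.0], [605.0, 272.0]] side [[313.0, 230.0], [263.0, 268.0], [535.0, 292.0], [484.0, 334.0], [546.0, 299.0], [496.0, 340.0]]
tin top [489. -56.  35.] [ 0.14 -0.24 -0.33  0.03]
```

apply_moves([
  [0, 0, 0, 0, 0, 1, 0.6],
  [0, 0, 0, 0, 0, 1, 0.6],
  [0, 0, 0, 0, 0, 1, 0.6],
  [0, 0, 0, 0, 0, 1, 0.6],
  [0, 0, 0, 0, 0, 1, 0.6],
  [0, 0, 0, 0, 0, 1, 0.6],
  [0, 0, 0, 0, 0, 1, 0.6],
  [0, 0, 0, 0, 0, 1, 0.6],
], grip_force=25)

```text
time: 1.1
tool_pos: [248.7, 545.6, 218.8]
tcp_rot: [-179.9, 0.0, 118.7]
ft_force: [0.0, 0.8, 1.0]
finger_gap: 51.2
grip_force: 0.0
```

apply_moves([
  [0, 0, 0, 0, 0, 1, 0.6],
  [0, 0, 0, 0, 0, 1, 0.6],
  [0, 0, 0, 0, 0, 0.8, 0.6],
  [-1, 0.2, 0, 0, 0, 0, 0.6],
  [-1, 0.2, 0, 0, 0, 0, 0.6],
  [-1, 0.2, 0, 0, 0, 0, 0.6],
  [-1, 0.2, 0, 0, 0, 0, 0.6],
  [-1, 0.2, 0, 0, 0, 0, 0.6],
])

```text
time: 2.1
tool_pos: [319.2, 408.9, 218.9]
tcp_rot: [-180.0, 0.0, 106.0]
ft_force: [0.9, 0.6, -0.3]
finger_gap: 51.0
grip_force: 0.0
```

apply_moves([
  [-1, 0.2, 0, 0, 0, 0, 0.6],
  [-1, 0.2, 0, 0, 0, 0, 0.6],
  [-1, 0.2, 0, 0, 0, 0, 0.6],
  [-1, 0.2, 0, 0, 0, 0, 0.6],
  [-1, 0.2, 0, 0, 0, 0, 0.6],
  [-1, 0.2, 0, 0, 0, 0, 0.6],
  [-1, 0.2, 0, 0, 0, 0, 0.6],
  [-1, 0.2, 0, 0, 0, 0, 0.6],
])

```text
time: 3.1
tool_pos: [431.4, 191.5, 219.0]
tcp_rot: [-180.0, 0.0, 106.0]
ft_force: [-0.6, 1.0, -0.1]
finger_gap: 51.0
grip_force: 0.0
```

apply_moves([
  [-1, 0.2, 0, 0, 0, 0, 0.6],
  [-1, 0.2, 0, 0, 0, 0, 0.6],
  [-1, 0.2, 0, 0, 0, 0, 0.6],
  [-1, 0.2, 0, 0, 0, 0, 0.6],
  [-0.2, 0.13, 0, 0, 0, 0, 0.6],
  [0, 0, 0.5, 0, 0, 0, 0.6],
  [0, 0, 0, 0, 0, 0, 0.6],
])

```text
time: 3.98
tool_pos: [491.2, 79.8, 202.0]
tcp_rot: [-179.8, -0.1, 106.0]
ft_force: [1.1, 0.2, 0.3]
finger_gap: 51.2
grip_force: 0.0
```

```bash
cat >> h.py <<'E'
def here():
    s=sense();p=np.load("p.npy");q=R.from_euler('z',-p[3],degrees=True).apply(s["tool_pos"]-p[:3])
    f=R.from_euler('z',-p[3],degrees=True).apply(s["ft_force"])
    print("coater xyz",q.round(1),"F",f.round(1),"gap",round(s["finger_gap"],1),"t",s["time"])
E
python3 - <<'E'
from h import *
import cv2
here()
a=cv2.cvtColor(snapshot("top")[150:230,200:290],cv2.COLOR_RGB2BGR);b=cv2.cvtColor(snapshot("side")[150:240,190:280],cv2.COLOR_RGB2BGR)
a=cv2.resize(a,(450,400),interpolation=2);b=cv2.resize(b,(450,450),interpolation=2)
o=np.zeros((450,800,3),np.uint8);o[:400,:400]=a[:,:400];o[:,400:]=b[:,:400]
cv2.imwrite("pics/k1.png",cv2.convertScaleAbs(o,alpha=1.6,beta=10))
E
```

```text
coater xyz [-62.4  43.7 202. ] F [ 1.1 -0.1  0.3] gap 51.2 t 3.975
```

View pics/k1.png

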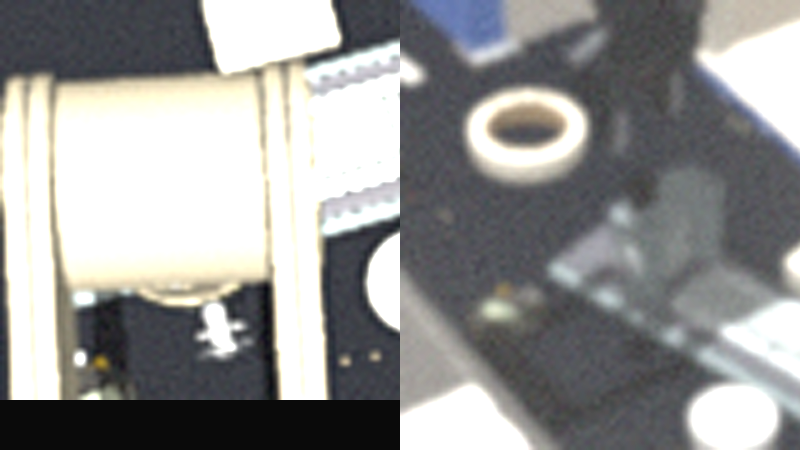

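The picture shows the arm hiding the lever from the top. In the side view the black ball lies at about (237,188) px, which fits a lever angle near 0.1 rad, with the open fingers right above it. I'll go down and grip the ball.

apply_moves([
  [0.03, 0.05, 0.5, 0, 0, 0, 0.6],
  [0, 0, 0.5, 0, 0, 0, 0.6],
  [0, 0, 0.5, 0, 0, 0, 0.6],
  [0, 0, 0, 0, 0, 0, 0.6],
  [0, 0, 0, 0, 0, 0, 0.2],
  [0, 0, 0, 0, 0, 0, 0.2],
  [0, 0, 0, 0, 0, 0, 0.2],
  [0, 0, 0, 0, 0, 0, 0.2],
], grip_force=20)

```text
time: 5.08
tool_pos: [494.2, 80.3, 159.7]
tcp_rot: [180.0, 0.0, 106.0]
ft_force: [-0.5, -0.2, -0.4]
finger_gap: 17.2
grip_force: 0.0
```

```bash
python3 -c "
from h import *
here();print(sense()['grip_force'])"
```

```text
coater xyz [-59.3  43.3 159.7] F [-0.5 -0.  -0.4] gap 17.2 t 5.075
0.0
```

```bash
python3 - <<'E'
from h import *
import cv2
p=np.load("p.npy")
for t in((315,413),(315,400),(320,420)):
    x,r=tri(T(t),np.array([237,187.6]));print(x.round(),R.from_euler('z',-p[3],degrees=True).apply(x-p[:3]).round(),r.round(2))
print("tcp px",proj("side",sense()["tool_pos"]))
im=np.mean([snapshot("side")[165:215,210:270].astype(float) for _ in range(4)],axis=0)
a=cv2.imread("pics/top0.png")[185:215,225:255];s=cv2.imread("pics/side0.png")[165:215,210:270]
im=cv2.cvtColor(im.clip(0,255).astype(np.uint8),cv2.COLOR_RGB2BGR)
f=lambda i,w,h:cv2.convertScaleAbs(cv2.resize(i,(w,h),interpolation=2),alpha=2,beta=10)
o=np.zeros((600,800,3),np.uint8);o[:320,:384]=f(im,384,320);o[:320,400:784]=f(s,384,320);o[330:600,:270]=f(a,270,270)
cv2.imwrite("pics/k2.png",o)
E
```

```text
[497.  81. 155.] [-57.  44. 155.] [-0.36  0.64  0.93 -0.08]
[501.  82. 153.] [-52.  43. 153.] [-0.66  1.18  1.72 -0.15]
[494.  79. 158.] [-60.  42. 158.] [-0.26  0.46  0.67 -0.06]
tcp px [[237.4928639  187.01054641]]
```

View pics/k2.png

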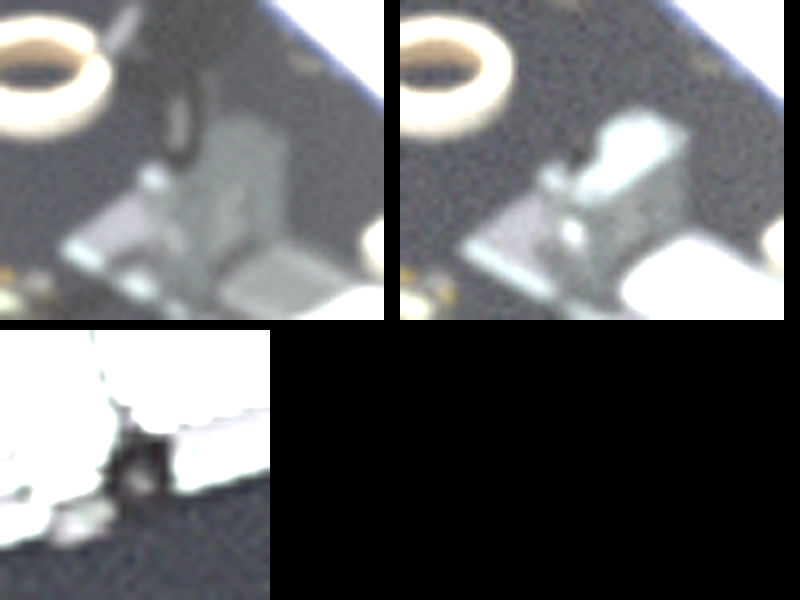

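The view shows the finger beside the ball's old place (side (238,188) px, top (240,200) px), yet the fingers closed to 17 mm with no contact. I'll open, rise and look at where the ball is.

apply_moves([
  [0, 0, 0, 0, 0, 0, 0.7],
  [0, 0, 0, 0, 0, 0, 0.7],
  [0, 0, -1, 0, 0, 0, 0.7],
  [0, 0, -1, 0, 0, 0, 0.7],
  [-1, -1, -1, 0, 0, 0, 0.7],
  [-1, -1, 0, 0, 0, 0, 0.7],
  [-1, -1, 0, 0, 0, 0, 0.7],
  [0, 0, 0, 0, 0, 0, 0.7],
])

```text
time: 6.28
tool_pos: [431.5, -32.9, 249.7]
tcp_rot: [180.0, 0.1, 105.8]
ft_force: [0.4, -0.3, -0.4]
finger_gap: 59.8
grip_force: 0.0
```

```bash
python3 - <<'E'
from h import *
import cv2
here()
g=lambda n:cv2.cvtColor(np.mean([snapshot(n).astype(float) for _ in range(3)],axis=0).clip(0,255).astype(np.uint8),cv2.COLOR_RGB2BGR)
s=g("side")[165:215,210:270];t=g("top")[160:225,210:260]
f=lambda i,w,h:cv2.convertScaleAbs(cv2.resize(i,(w,h),interpolation=2),alpha=1.8,beta=10)
o=np.zeros((520,800,3),np.uint8);o[:320,:384]=f(s,384,320);o[:520,400:800]=f(t,400,520)
cv2.imwrite("pics/k3.png",o)
E
```

```text
coater xyz [-150.8  -48.2  249.7] F [ 0.3 -0.4 -0.4] gap 59.8 t 6.275
```

View pics/k3.png

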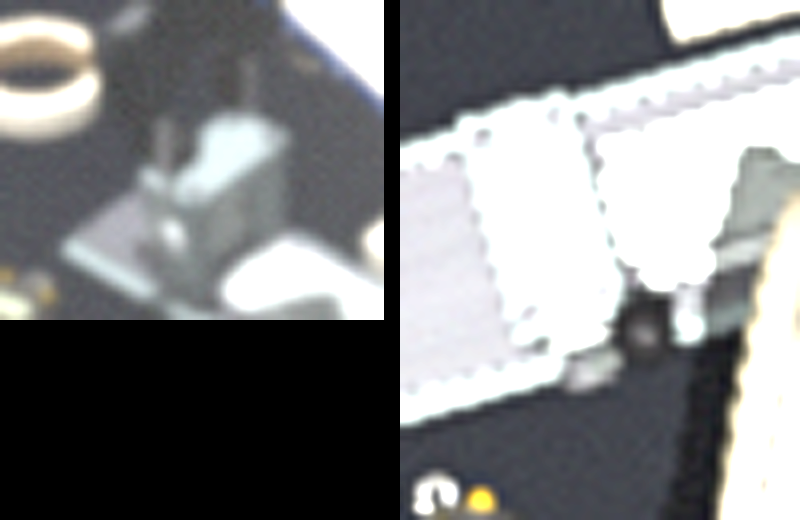

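```bash
python3 - <<'E'
from h import *
import cv2
p=np.load("p.npy")
s=sense();Rt=R.from_euler('xyz',s["tcp_rot"],degrees=True)
for d in(0,14):
  for w in(-33,33): print("tip",d,w,proj("side",s["tool_pos"]+Rt.apply([0,w,d])).round(1),proj("top",s["tool_pos"]+Rt.apply([0,w,d])).round(1))
for nm,q in(("hub",(-56,70,62)),("ball.1",(-61,45,158.9)),("bridge -x-y",(-46,47,101)),("bridge -x+y",(-46,93,101)),("rodmid",(-61,58,110))):
  w=W(p,q);print(nm,proj("side",w).round(1),proj("top",w).round(1))
g=lambda n:cv2.cvtColor(snapshot(n),cv2.COLOR_RGB2BGR)
cv2.imwrite("pics/sfull.png",g("side"));cv2.imwrite("pics/tfull.png",g("top"))
a=cv2.imread("pics/side0.png")[165:225,215:265];b=cv2.imread("pics/sfull.png")[165:225,215:265]
o=np.hstack([cv2.resize(i,(400,480),interpolation=2) for i in(a,b)])
g_=(255*(o/255.)**.5).astype(np.uint8)
for i in range(0,50,10):
  cv2.putText(g_,str(215+i),(i*8,10),0,.35,(0,255,255));cv2.line(g_,(i*8+4,12),(i*8+4,20),(0,255,255))
for j in range(10,60,10):
  cv2.putText(g_,str(165+j),(0,j*8+8),0,.35,(0,255,255))
cv2.imwrite("pics/k4.png",g_)
E
```

```text
tip 0 -33 [[232.8 193.7]] [[281.1 231. ]]
tip 0 33 [[245.2 184.8]] [[274.5 208.6]]
tip 14 -33 [[232.9 196.8]] [[280.9 231.2]]
tip 14 33 [[245.2 187.9]] [[274.4 209. ]]
hub [[233.5 203.1]] [[233.2 204.6]]
ball.1 [[236.9 187.2]] [[239.8 201.5]]
bridge -x-y [[239.3 196.7]] [[238.7 198.6]]
bridge -x+y [[230.7 192. ]] [[224.6 202.6]]
rodmid [[234.6 195.6]] [[236.5 203.9]]
```

View pics/k4.png

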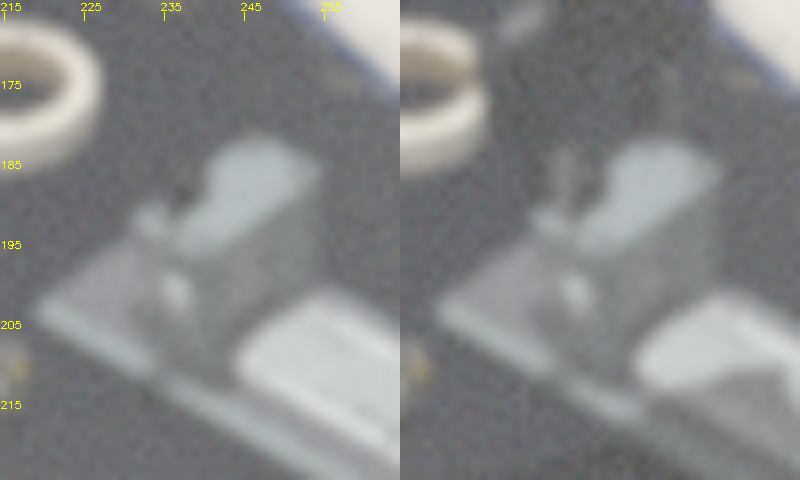

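The view shows the ball still at side (237.5,188.5) and the bridge unmoved, so the ball was never touched. I'll push the lever with shut fingers from the -y side instead and find the contact by force.

apply_moves([
  [0.5, 1, 0, 0, 0, 0, 0],
  [0.5, 1, 0, 0, 0, 0, 0],
  [0.4, 0.9, 0.5, 0, 0, 0, 0],
  [0, 0, 1, 0, 0, 0, 0],
  [0, 0, 1, 0, 0, 0, 0],
  [0, 0, 0.7, 0, 0, 0, 0],
  [0.3, 0, 0, 0, 0, 0, 0],
  [0, 0, 0, 0, 0, 0, 0],
])

```text
time: 7.68
tool_pos: [502.2, 43.0, 154.3]
tcp_rot: [179.9, 0.0, 106.1]
ft_force: [0.2, -0.5, 1.3]
finger_gap: 0.0
grip_force: 0.0
```

```bash
python3 -c "
from h import *
here()"
```

```text
coater xyz [-62.    5.2 154.3] F [ 0.  -0.5  1.3] gap 0.0 t 7.675
```

apply_moves([
  [0.2, 0, 0, 0, 0, 0, 0],
  [0.2, 0, 0, 0, 0, 0, 0],
  [0.2, 0, 0, 0, 0, 0, 0],
  [0.2, 0, 0, 0, 0, 0, 0],
  [0.2, 0, 0, 0, 0, 0, 0],
])

```text
time: 8.3
tool_pos: [494.6, 69.8, 155.5]
tcp_rot: [179.9, 0.2, 106.0]
ft_force: [-4.4, -9.9, 17.9]
finger_gap: -0.1
grip_force: 9.2
```

```bash
python3 -c "
from h import *
here()"
```

```text
coater xyz [-61.8  33.1 155.5] F [-7.  -8.3 17.9] gap -0.1 t 8.3
```

apply_moves([
  [-0.5, 0, 0, 0, 0, 0, 0],
  [-0.3, 0, 0.4, 0, 0, 0, 0],
  [0, 0, 0.3, 0, 0, 0, 0],
  [0, 0, 0, 0, 0, 0, 0],
])

```text
time: 8.8
tool_pos: [498.8, 47.8, 130.4]
tcp_rot: [-179.8, -0.1, 106.0]
ft_force: [0.1, -0.1, -0.2]
finger_gap: 0.1
grip_force: 0.0
```

apply_moves([
  [0.2, 0, 0, 0, 0, 0, 0],
  [0.2, 0, 0, 0, 0, 0, 0],
  [0.2, 0, 0, 0, 0, 0, 0],
])

```text
time: 9.18
tool_pos: [495.4, 65.6, 132.8]
tcp_rot: [180.0, 0.0, 106.0]
ft_force: [1.6, -3.2, 2.2]
finger_gap: 0.0
grip_force: 2.1
```

```bash
python3 -c "
from h import *
here()"
```

```text
coater xyz [-62.2  28.9 132.8] F [ 0.6 -3.5  2.2] gap 0.0 t 9.175
```

apply_moves([
  [0.2, 0, 0, 0, 0, 0, 0],
])

```text
time: 9.3
tool_pos: [494.3, 70.9, 133.3]
tcp_rot: [179.9, 0.1, 106.0]
ft_force: [1.8, -3.5, 3.3]
finger_gap: -0.1
grip_force: 2.0
```

```bash
python3 -c "
from h import *
here()"
```

```text
coater xyz [-61.8  34.2 133.3] F [ 0.8 -3.9  3.3] gap -0.1 t 9.3
```

apply_moves([
  [0.3, 0, 0, 0, 0, 0, 0],
  [0.3, 0, 0, 0, 0, 0, 0],
  [0.3, 0, 0, 0, 0, 0, 0],
  [0.3, 0, 0, 0, 0, 0, 0],
  [0.3, 0, 0, 0, 0, 0, 0],
])

```text
time: 9.93
tool_pos: [480.4, 114.6, 131.6]
tcp_rot: [-179.9, -0.0, 106.0]
ft_force: [2.0, -3.5, -3.1]
finger_gap: -0.3
grip_force: 1.8
```

```bash
python3 - <<'E'
from h import *
import cv2
here()
g=lambda n:cv2.cvtColor(snapshot(n),cv2.COLOR_RGB2BGR)
b=g("side")[165:225,215:265]
o=cv2.resize(b,(500,600),interpolation=2)
cv2.imwrite("pics/k5.png",(255*(o/255.)**.5).astype(np.uint8))
E
```

```text
coater xyz [-63.2  80.1 131.6] F [ 1.  -3.9 -3.1] gap -0.3 t 9.925
```

View pics/k5.png

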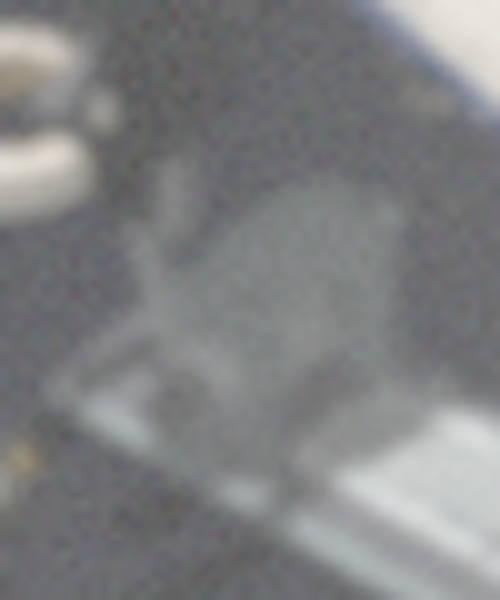

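The picture shows the lever rod now leaning to +y, from about (175,350) to (135,225) in the crop, with the shut pads behind it. The push works, so I carry on to the stop.

apply_moves([
  [0.3, 0, 0.05, 0, 0, 0, 0],
  [0.3, 0, 0.05, 0, 0, 0, 0],
  [0.3, 0, 0.05, 0, 0, 0, 0],
])

```text
time: 10.35
tool_pos: [473.0, 140.2, 127.1]
tcp_rot: [-179.9, 0.0, 106.0]
ft_force: [0.8, -5.7, -4.3]
finger_gap: 0.4
grip_force: 2.9
```

```bash
python3 -c "
from h import *
here()"
```

```text
coater xyz [-63.1 106.7 127.1] F [-0.9 -5.7 -4.3] gap 0.4 t 10.35
```

apply_moves([
  [0.2, 0, 0, 0, 0, 0, 0],
  [0.15, 0, 0, 0, 0, 0, 0],
])

```text
time: 10.6
tool_pos: [470.8, 150.7, 128.0]
tcp_rot: [180.0, -0.0, 106.0]
ft_force: [0.0, -4.0, -0.7]
finger_gap: -0.2
grip_force: 1.3
```

```bash
python3 -c "
from h import *
here()"
```

```text
coater xyz [-62.4 117.4 128. ] F [-1.1 -3.9 -0.7] gap -0.2 t 10.6
```

apply_moves([
  [0.15, 0, 0, 0, 0, 0, 0],
  [0.1, 0, 0, 0, 0, 0, 0],
])

```text
time: 10.85
tool_pos: [469.1, 157.8, 128.3]
tcp_rot: [179.9, -0.0, 106.0]
ft_force: [0.2, -3.3, -0.0]
finger_gap: -0.2
grip_force: 1.1
```

```bash
python3 -c "
from h import *
here()"
```

```text
coater xyz [-62.1 124.8 128.3] F [-0.7 -3.2 -0. ] gap -0.2 t 10.85
```

apply_moves([
  [0.1, 0, 0, 0, 0, 0, 0],
  [0.1, 0, 0, 0, 0, 0, 0],
])

```text
time: 11.1
tool_pos: [467.3, 163.4, 128.1]
tcp_rot: [180.0, -0.0, 106.0]
ft_force: [0.9, -2.0, 0.4]
finger_gap: 0.0
grip_force: 1.0
```

```bash
python3 -c "
from h import *
here()"
```

```text
coater xyz [-62.3 130.6 128.1] F [ 0.4 -2.2  0.4] gap 0.0 t 11.1
```

apply_moves([
  [0.1, 0, 0, 0, 0, 0, 0],
  [0.1, 0, 0, 0, 0, 0, 0],
])

```text
time: 11.35
tool_pos: [466.0, 168.6, 128.4]
tcp_rot: [180.0, 0.1, 106.0]
ft_force: [0.7, -7.6, 5.8]
finger_gap: -0.1
grip_force: 3.8
```

```bash
python3 - <<'E'
from h import *
import cv2
here()
p=np.load("p.npy")
for a in(.8,1,1.2):
  k=W(p,[-61,70-100*np.sin(.35-a),62+100*np.cos(.35-a)]);print(a,k.round(),proj("side",k).round(1),proj("top",k).round(1))
print("tcp",proj("side",sense()["tool_pos"]))
cv2.imwrite("pics/sfull2.png",cv2.cvtColor(snapshot("side"),cv2.COLOR_RGB2BGR))
E
```

```text
coater xyz [-62.1 136.  128.4] F [-1.4 -7.5  5.8] gap -0.1 t 11.35
0.8 [[473. 147. 152.]] [[223.9 181.6]] [[218.1 207.9]]
1 [[469. 164. 142.]] [[220.8 182. ]] [[213.1 209.7]]
1.2 [[464. 178. 128.]] [[218.3 183.2]] [[208.9 211.3]]
tcp [[219.79164408 184.18559565]]
```

apply_moves([
  [-0.5, 0, 0, 0, 0, 0, 0],
  [-0.5, -0.1, 0, 0, 0, 0, 0],
  [0, 0, 0.3, 0, 0, 0, 0],
  [0, 0, 0.3, 0, 0, 0, 0],
  [0, 0, 0, 0, 0, 0, 0],
])

```text
time: 12.02
tool_pos: [469.7, 139.3, 108.3]
tcp_rot: [-179.8, -0.0, 106.0]
ft_force: [0.5, -0.2, -0.2]
finger_gap: -0.2
grip_force: 0.0
```

```bash
python3 -c "
from h import *
here()"
```

```text
coater xyz [-66.6 106.7 108.3] F [ 0.5 -0.3 -0.2] gap -0.2 t 12.025
```

apply_moves([
  [0.2, 0, 0, 0, 0, 0, 0],
  [0.2, 0, 0, 0, 0, 0, 0],
])

```text
time: 12.28
tool_pos: [467.6, 151.5, 110.2]
tcp_rot: [180.0, -0.0, 106.0]
ft_force: [-0.5, -0.2, 0.2]
finger_gap: 0.1
grip_force: 0.0
```

```bash
python3 -c "
from h import *
here()"
```

```text
coater xyz [-65.2 119.  110.2] F [-0.5 -0.1  0.2] gap 0.1 t 12.275
```

apply_moves([
  [0.2, 0, 0, 0, 0, 0, 0],
  [0.15, 0, 0, 0, 0, 0, 0],
  [0, 0, 0, 0, 0, 0, 0],
])

```text
time: 12.65
tool_pos: [466.4, 155.9, 110.3]
tcp_rot: [180.0, 0.6, 105.9]
ft_force: [7.3, -27.0, -0.9]
finger_gap: -0.1
grip_force: 14.2
```

```bash
python3 -c "
from h import *
here()"
```

```text
coater xyz [-65.2 123.6 110.3] F [ -0.5 -28.   -0.9] gap -0.1 t 12.65
```

apply_moves([
  [0.15, 0, 0, 0, 0, 0, 0],
  [0.1, 0, 0, 0, 0, 0, 0],
  [0, 0, 0, 0, 0, 0, 0],
])

```text
time: 13.02
tool_pos: [466.1, 156.6, 110.3]
tcp_rot: [-180.0, 1.2, 105.8]
ft_force: [15.2, -58.3, -0.1]
finger_gap: 0.0
grip_force: 29.9
```

```bash
python3 -c "
from h import *
here()"
```

```text
coater xyz [-65.3 124.4 110.3] F [ -1.5 -60.2  -0.1] gap 0.0 t 13.025
```

apply_moves([
  [-0.8, 0, 0, 0, 0, 0, 0],
  [-0.1, 0, -1, 0, 0, 0, 0],
  [0, 0, -1, 0, 0, 0, 0],
  [-1, 0.3, -0.7, 0, 0, 0, 0],
  [-1, 0.3, 0, 0, 0, 0, 0],
  [-1, 0.3, 0, 0, 0, 0, 0],
  [-1, 0.3, 0, 0, 0, 0, 0],
  [-1, 0.3, 0, 0, 0, 0, 0],
])

```text
time: 14.02
tool_pos: [555.3, 10.0, 191.2]
tcp_rot: [180.0, 0.0, 106.0]
ft_force: [-0.2, 0.6, 0.9]
finger_gap: 0.2
grip_force: 0.0
```

apply_moves([
  [-1, 0.3, 0, 0, 0, 0, 0],
  [-1, 0.3, 0, 0, 0, 0, 0],
  [-0.6, 0.1, 0.4, 0, 0, 0, 0],
  [0, 0, 1, 0, 0, 0, 0],
  [0, 0, 1, 0, 0, 0, 0],
  [0, 0, 0.7, 0, 0, 0, 0],
  [0, 0, 0, 0, 0, 0, 0],
])

```text
time: 14.9
tool_pos: [594.5, -58.2, 95.4]
tcp_rot: [-179.8, -0.1, 106.0]
ft_force: [0.5, 1.0, 0.6]
finger_gap: 0.1
grip_force: 0.0
```

```bash
python3 - <<'E'
from h import *
import cv2
here()
s=sense();print(s["tcp_rot"])
cv2.imwrite("pics/top2.png",cv2.cvtColor(snapshot("top"),cv2.COLOR_RGB2BGR));cv2.imwrite("pics/side2.png",cv2.cvtColor(snapshot("side"),cv2.COLOR_RGB2BGR))
E
```

```text
coater xyz [  -1.2 -117.5   95.4] F [0.8 0.9 0.6] gap 0.1 t 14.9
[-1.79773089e+02 -1.17681946e-01  1.06005245e+02]
```

apply_moves([
  [-0.2, 0, 0.5, 0, 0, 0, 0],
  [0, 0, 0.5, 0, 0, 0, 0],
  [0, 0, 0.5, 0, 0, 0, 0],
  [0, 0, 0, 0, 0, 0, 0],
])

```text
time: 15.5
tool_pos: [596.2, -64.3, 50.4]
tcp_rot: [-179.8, -0.1, 106.0]
ft_force: [0.2, 0.2, 0.1]
finger_gap: 0.1
grip_force: 0.0
```

apply_moves([
  [0, 0, 0.2, 0, 0, 0, 0],
  [0, 0, 0.1, 0, 0, 0, 0],
  [0, 0, 0, 0, 0, 0, 0],
])

```text
time: 15.88
tool_pos: [598.0, -64.6, 43.9]
tcp_rot: [-180.0, 0.0, 106.0]
ft_force: [0.8, -0.1, 0.2]
finger_gap: 0.1
grip_force: 0.0
```

apply_moves([
  [0, 0, 0.1, 0, 0, 0, 0],
  [0, 0, 0.1, 0, 0, 0, 0],
  [0, 0, 0, 0, 0, 0, 0],
])

```text
time: 16.25
tool_pos: [597.6, -64.6, 37.5]
tcp_rot: [-180.0, -0.0, 106.0]
ft_force: [0.2, -0.4, 0.2]
finger_gap: 0.1
grip_force: 0.0
```

```bash
python3 -c "
from h import *
here()"
```

```text
coater xyz [ 1.000e-01 -1.245e+02  3.750e+01] F [ 0.  -0.5  0.2] gap 0.1 t 16.25
```

apply_moves([
  [0.2, 0, -0.15, 0, 0, 0, 0],
  [0.4, 0, 0, 0, 0, 0, 0],
  [0.4, 0, 0, 0, 0, 0, 0],
  [0.4, 0, 0, 0, 0, 0, 0],
  [0.4, 0, 0, 0, 0, 0, 0],
  [0.3, 0, 0, 0, 0, 0, 0],
])

```text
time: 17.0
tool_pos: [580.3, -3.1, 42.4]
tcp_rot: [-180.0, 0.0, 106.0]
ft_force: [1.3, -3.6, 2.2]
finger_gap: -0.1
grip_force: 1.5
```

```bash
python3 -c "
from h import *
here()"
```

```text
coater xyz [  0.4 -60.7  42.4] F [ 0.2 -3.8  2.2] gap -0.1 t 17.0
```

apply_moves([
  [0.3, 0, 0, 0, 0, 0, 0],
  [0.2, 0, 0, 0, 0, 0, 0],
  [0.2, 0, 0, 0, 0, 0, 0],
  [0.1, 0, 0, 0, 0, 0, 0],
  [0.1, 0, 0, 0, 0, 0, 0],
  [0, 0, 0, 0, 0, 0, 0],
])

```text
time: 17.75
tool_pos: [572.9, 22.2, 42.1]
tcp_rot: [-180.0, -0.0, 106.0]
ft_force: [-0.3, 0.4, -0.0]
finger_gap: 0.0
grip_force: 0.2
```

```bash
python3 -c "
from h import *
here()"
```

```text
coater xyz [  0.2 -34.3  42.1] F [-0.2  0.4 -0. ] gap 0.0 t 17.75
```

apply_moves([
  [-0.5, 0, 0, 0, 0, 0, 0],
  [0, 0, -1, 0, 0, 0, 0],
  [0, -0.3, -1, 0, 0, 0, 0],
  [0, -1, -1, 0, 0, 0, 0],
  [0.5, -1, -1, 0, 0, 0, 0],
  [1, -1, -1, 0, 0, 0, 0],
  [1, -1, -0.5, 0, 0, 0, 0],
  [1, -1, 0, 0, 0, 0, 0],
])

```text
time: 18.75
tool_pos: [395.4, 64.5, 209.0]
tcp_rot: [179.8, 0.0, 105.9]
ft_force: [-0.8, 0.3, 0.3]
finger_gap: 0.1
grip_force: 0.0
```

apply_moves([
  [1, 0, 0, 0, 0, 0, 0],
  [1, 0, 0, 0, 0, 0, 0],
  [1, 0, 0, 0, 0, 0, 0],
  [1, 0, 0, 0, 0, 0, 0],
  [1, 0, 0, 0, 0, 0, 0],
  [0.5, 0, 0, 0, 0, 0, 0],
])

```text
time: 19.5
tool_pos: [349.9, 223.8, 207.3]
tcp_rot: [-180.0, -0.0, 106.0]
ft_force: [0.2, -0.1, 0.3]
finger_gap: 0.3
grip_force: 0.0
```

```bash
python3 - <<'E'
from h import *
import cv2
here()
p=np.load("p.npy")
t=cv2.cvtColor(snapshot("top"),cv2.COLOR_RGB2BGR);s=cv2.cvtColor(snapshot("side"),cv2.COLOR_RGB2BGR)
cv2.imwrite("pics/top3.png",t);cv2.imwrite("pics/side3.png",s)
o=np.zeros((600,800,3),np.uint8)
a=cv2.resize(t[150:225,200:300],(800,600),interpolation=2)[:, :]
def mark(im,n,x0,y0,k):
    for nm,q,c in(("tab",[(20,-24,62),(-20,-24,62),(-20,-17,62),(20,-17,62)],(0,0,255)),("ball1.2",[(-61,145,128)],(0,255,0))):
        for u in (proj(n,W(p,q))-[x0,y0]+.5)*k: cv2.circle(im,tuple(int(v) for v in u),3,c,1)
mark(a,"top",200,150,8)
b=cv2.resize(s[165:225,212:287],(600,480),interpolation=2);mark(b,"side",212,165,8)
a=cv2.resize(a[:, :640],(400,375));b=cv2.resize(b,(600,480))
o=np.zeros((480,800,3),np.uint8);o[:375,:300]=a[:,100:];o[:,300:]=b[:,:500]
cv2.imwrite("pics/k6.png",(255*(o/255.)**.7).astype(np.uint8))
E
```

```text
coater xyz [-158.4  221.1  207.3] F [ 0.2 -0.1  0.3] gap 0.3 t 19.5
```

View pics/k6.png

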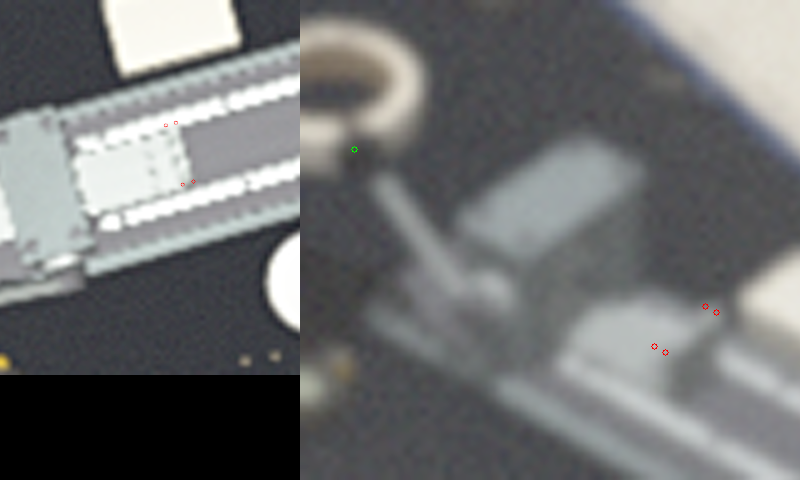

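The picture shows the lever leaning right over, its ball at about (362,152), near the predicted full-up place. The gauge's tab is on the predicted marks and its tip shows beyond the bridge. I'll check numerically.

```bash
cat > edge.py <<'E'
from h import *
import cv2,sys
p=np.load("p.npy")
def prof(img,y,z,n="top"):
    im=cv2.GaussianBlur(cv2.imread(img),(0,0),.5).astype(np.float32).mean(2)
    P=np.array([proj(n,W(p,[[x,yy,z] for yy in y])) for x in(-12,-8,-4,0,4,8,12)]).astype(np.float32)
    return cv2.remap(im,P[...,0],P[...,1],cv2.INTER_LINEAR).mean(0)
if __name__=="__main__":
    for img,ya,yb,z in(("pics/top0.png",-140,-70,62),("pics/top3.png",-60,10,62),("pics/top3.png",94,152,24)):
        y=np.arange(ya,yb,3);print(img,z);print(dict(zip(y.tolist(),prof(img,y,z).round().astype(int).tolist())))
E
python3 edge.py
```

```text
pics/top0.png 62
{-140: 126, -137: 126, -134: 125, -131: 125, -128: 126, -125: 126, -122: 125, -119: 126, -116: 126, -113: 126, -110: 124, -107: 130, -104: 171, -101: 211, -98: 197, -95: 185, -92: 213, -89: 231, -86: 232, -83: 227, -80: 217, -77: 220, -74: 229, -71: 232}
pics/top3.png 62
{-60: 126, -57: 126, -54: 126, -51: 125, -48: 126, -45: 126, -42: 127, -39: 126, -36: 126, -33: 126, -30: 123, -27: 130, -24: 172, -21: 210, -18: 210, -15: 216, -12: 229, -9: 234, -6: 231, -3: 221, 0: 219, 3: 228, 6: 233, 9: 233}
pics/top3.png 24
{94: 176, 97: 195, 100: 224, 103: 236, 106: 237, 109: 236, 112: 236, 115: 236, 118: 237, 121: 236, 124: 217, 127: 171, 130: 133, 133: 126, 136: 127, 139: 128, 142: 128, 145: 129, 148: 130, 151: 126}
```

apply_moves([
  [-0.3, 1, 0, 0, 0, 0, 0],
  [-0.3, 1, 0, 0, 0, 0, 0],
  [-0.2, 1, 0.2, 0, 0, 0, 0],
  [0, 0.05, 1, 0, 0, 0, 0],
  [0, 0, 1, 0, 0, 0, 0],
  [0, 0, 0.8, 0, 0, 0, 0],
  [0, 0, 0, 0, 0, 0, 0],
])

```text
time: 20.48
tool_pos: [443.3, 223.5, 115.1]
tcp_rot: [-179.7, 0.0, 105.9]
ft_force: [-0.8, 0.7, -0.1]
finger_gap: -0.2
grip_force: 0.0
```

```bash
python3 -c "
from h import *
here()"
```

```text
coater xyz [-68.7 194.9 115.1] F [-0.6  0.9 -0.1] gap -0.2 t 20.475
```

apply_moves([
  [-0.5, 0.1, 0, 0, 0, 0, 0],
  [-0.3, 0, 0, 0, 0, 0, 0],
  [-0.3, 0, 0, 0, 0, 0, 0],
  [-0.3, 0, 0, 0, 0, 0, 0],
])

```text
time: 20.98
tool_pos: [459.2, 194.0, 123.3]
tcp_rot: [179.7, -0.9, 106.1]
ft_force: [-33.6, 49.6, 48.6]
finger_gap: 0.4
grip_force: 36.9
```

```bash
python3 -c "
from h import *
here()"
```

```text
coater xyz [-61.6 162.3 123.3] F [-18.6  57.   48.6] gap 0.4 t 20.975
```

apply_moves([
  [-0.3, 0, -0.1, 0, 0, 0, 0],
  [-0.3, 0, -0.1, 0, 0, 0, 0],
  [-0.2, 0, -0.1, 0, 0, 0, 0],
  [-0.2, 0, -0.1, 0, 0, 0, 0],
])

```text
time: 21.48
tool_pos: [467.4, 169.3, 143.0]
tcp_rot: [179.4, -1.2, 106.3]
ft_force: [-57.8, 43.0, 94.4]
finger_gap: -0.0
grip_force: 54.6
```

```bash
python3 -c "
from h import *
here()"
```

```text
coater xyz [-60.5 136.3 143. ] F [-43.7  57.3  94.4] gap -0.0 t 21.475
```

apply_moves([
  [0.3, -0.1, -0.6, 0, 0, 0, 0],
  [0, 0, 0, 0, 0, 0, 0],
])

```text
time: 21.72
tool_pos: [463.7, 165.3, 150.5]
tcp_rot: [179.7, 0.0, 106.0]
ft_force: [-0.3, -0.2, -0.6]
finger_gap: 0.3
grip_force: 0.0
```

```bash
python3 - <<'E'
from h import *
import cv2
here();print(sense()["tcp_rot"].round(1))
p=np.load("p.npy")
s=cv2.imread("pics/side0.png")
# ball darkness / rod brightness: compare side now with side3 (lever up): project candidates
cv2.imwrite("pics/side4.png",cv2.cvtColor(snapshot("side"),cv2.COLOR_RGB2BGR))
i4=cv2.imread("pics/side4.png").astype(float).mean(2);i3=cv2.imread("pics/side3.png").astype(float).mean(2);i0=s.astype(float).mean(2)
# rod profile at radius 75 mm vs angle, in each picture
for r in(40,55,70,85):
    a=np.arange(0,1.25,.1);u=proj("side",W(p,[[-61,70-r*np.sin(.35-t),62+r*np.cos(.35-t)] for t in a])).astype(np.float32)
    print(r,[cv2.remap(i.astype(np.float32),u[:,:1],u[:,1:],1).ravel().round().astype(int).tolist() for i in(i0,i3,i4)])
E
```

```text
coater xyz [-65.2 133.4 150.5] F [-0.4 -0.1 -0.6] gap 0.3 t 21.725
[179.7   0.  106. ]
40 [[83, 83, 84, 83, 81, 84, 81, 75, 67, 61, 58, 57, 57], [91, 82, 78, 80, 83, 86, 86, 85, 93, 105, 118, 118, 114], [74, 70, 69, 69, 68, 70, 71, 72, 72, 65, 56, 49, 44]]
55 [[88, 92, 100, 103, 89, 69, 52, 46, 45, 46, 45, 46, 48], [90, 99, 103, 103, 88, 67, 50, 50, 58, 79, 102, 115, 112], [79, 72, 66, 65, 61, 58, 76, 90, 92, 75, 58, 47, 42]]
70 [[102, 91, 94, 79, 55, 45, 46, 46, 45, 45, 46, 47, 44], [134, 128, 109, 81, 55, 49, 44, 45, 46, 59, 88, 109, 108], [86, 70, 62, 47, 44, 49, 71, 90, 86, 67, 51, 44, 46]]
85 [[78, 51, 52, 47, 47, 49, 45, 46, 45, 49, 54, 58, 54], [138, 123, 73, 46, 45, 46, 44, 46, 46, 48, 55, 56, 55], [74, 77, 53, 47, 46, 45, 48, 45, 36, 41, 47, 53, 52]]
```

apply_moves([
  [0.4, 0, 0, 0, 0, 0, 0],
  [0, 0, 0.3, 0, 0, 0, 0],
  [0, 0, 0.3, 0, 0, 0, 0],
  [-0.2, 0, 0, 0, 0, 0, 0],
  [-0.1, 0, 0, 0, 0, 0, 0],
])

```text
time: 22.4
tool_pos: [460.6, 167.3, 128.9]
tcp_rot: [-179.9, -0.0, 106.0]
ft_force: [-3.0, 1.4, 1.7]
finger_gap: 0.4
grip_force: 1.7
```

```bash
python3 -c "
from h import *
here()"
```

```text
coater xyz [-67.6 136.2 128.9] F [-2.5  2.2  1.7] gap 0.4 t 22.4
```

apply_moves([
  [-0.1, 0, -0.05, 0, 0, 0, 0],
  [-0.1, 0, -0.05, 0, 0, 0, 0],
])

```text
time: 22.65
tool_pos: [463.1, 161.7, 132.7]
tcp_rot: [180.0, 0.0, 106.0]
ft_force: [-1.6, 1.3, -2.2]
finger_gap: 0.0
grip_force: 0.8
```

```bash
python3 -c "
from h import *
here()"
```

```text
coater xyz [-66.8 130.1 132.7] F [-1.1  1.7 -2.2] gap 0.0 t 22.65
```

apply_moves([
  [-0.15, 0.1, -0.03, 0, 0, 0, 0],
  [-0.15, 0, -0.03, 0, 0, 0, 0],
  [-0.15, 0, -0.03, 0, 0, 0, 0],
])

```text
time: 23.02
tool_pos: [470.3, 149.7, 135.8]
tcp_rot: [179.9, 0.0, 106.0]
ft_force: [-0.1, 2.7, 2.0]
finger_gap: 0.2
grip_force: 1.4
```

```bash
cat > ang.py <<'E'
from h import *
import cv2
def ang(i):
    p=np.load("p.npy");i=cv2.GaussianBlur(i.astype(np.float32).mean(2),(0,0),.6);a=np.arange(.2,1.3,.02);tot=0
    for r in np.arange(58,80,3):
        u=proj("side",W(p,[[-61,70-r*np.sin(.35-t),62+r*np.cos(.35-t)] for t in a])).astype(np.float32)
        tot=tot+cv2.remap(i,u[:,:1],u[:,1:],1).ravel()
    return a[tot.argmax()],dict(zip(a[::3].round(2).tolist(),(tot[::3]/8).round().astype(int).tolist()))
if __name__=="__main__":
    here();print(ang(snapshot("side")))
    for f in("side3","side4"):print(ang(cv2.imread(f"pics/{f}.png"))[0])
E
python3 ang.py
```

```text
coater xyz [-63.2 116.6 135.8] F [0.6 2.6 2. ] gap 0.2 t 23.025
(np.float64(0.4599999999999999), {0.2: 63, 0.26: 61, 0.32: 61, 0.38: 65, 0.44: 69, 0.5: 69, 0.56: 65, 0.62: 59, 0.68: 52, 0.74: 48, 0.8: 46, 0.86: 46, 0.92: 45, 0.98: 45, 1.04: 45, 1.1: 45, 1.16: 45, 1.22: 45, 1.28: 45})
0.2
0.7399999999999998
```

apply_moves([
  [-0.1, 0, -0.01, 0, 0, 0, 0],
  [-0.1, 0, -0.01, 0, 0, 0, 0],
])

```text
time: 23.32
tool_pos: [471.2, 143.9, 135.8]
tcp_rot: [180.0, 0.0, 106.0]
ft_force: [-0.8, 2.0, 2.1]
finger_gap: 0.1
grip_force: 1.2
```

```bash
python3 -c "
from h import *
here()"
```

```text
coater xyz [-63.9 110.7 135.8] F [-0.2  2.2  2.1] gap 0.1 t 23.325
```

apply_moves([
  [-0.1, 0, 0, 0, 0, 0, 0],
  [0, 0, 0, 0, 0, 0, 0],
])

```text
time: 23.58
tool_pos: [471.8, 140.7, 135.5]
tcp_rot: [-180.0, 0.0, 106.0]
ft_force: [0.2, -0.1, 0.6]
finger_gap: 0.0
grip_force: 0.2
```

```bash
python3 -c "
from h import *
here()"
```

```text
coater xyz [-64.1 107.5 135.5] F [ 0.2 -0.2  0.6] gap 0.0 t 23.575
```

apply_moves([
  [-0.1, 0, 0, 0, 0, 0, 0],
  [0, 0, 0, 0, 0, 0, 0],
])

```text
time: 23.82
tool_pos: [472.6, 137.9, 135.5]
tcp_rot: [-180.0, 0.0, 106.0]
ft_force: [0.2, 0.9, 0.5]
finger_gap: -0.2
grip_force: 0.4
```

```bash
python3 -c "
from h import *
here()"
```

```text
coater xyz [-64.1 104.6 135.5] F [0.4 0.8 0.5] gap -0.2 t 23.825
```

apply_moves([
  [-0.08, 0, 0, 0, 0, 0, 0],
  [0, 0, 0, 0, 0, 0, 0],
])

```text
time: 24.08
tool_pos: [473.4, 136.0, 135.7]
tcp_rot: [-180.0, -0.0, 106.0]
ft_force: [-1.1, 3.0, 1.6]
finger_gap: -0.1
grip_force: 1.3
```

apply_moves([
  [-0.07, 0, 0, 0, 0, 0, 0],
  [0, 0, 0, 0, 0, 0, 0],
])

```text
time: 24.32
tool_pos: [473.7, 135.0, 135.9]
tcp_rot: [180.0, -0.1, 106.0]
ft_force: [-3.1, 7.6, 3.9]
finger_gap: 0.3
grip_force: 4.1
```

```bash
python3 -c "
from h import *
here()"
```

```text
coater xyz [-64.  101.5 135.9] F [-0.9  8.2  3.9] gap 0.3 t 24.325
```

apply_moves([
  [-0.06, 0, 0, 0, 0, 0, 0],
  [0, 0, 0, 0, 0, 0, 0],
])

```text
time: 24.58
tool_pos: [473.9, 134.2, 136.0]
tcp_rot: [180.0, -0.2, 106.0]
ft_force: [-5.6, 12.6, 5.4]
finger_gap: -0.1
grip_force: 6.6
```

```bash
python3 -c "
from ang import *
here();print(ang(snapshot('side')))"
```

```text
coater xyz [-64.  100.7 136. ] F [-1.9 13.7  5.4] gap -0.1 t 24.575
(np.float64(0.27999999999999997), {0.2: 64, 0.26: 65, 0.32: 65, 0.38: 62, 0.44: 57, 0.5: 52, 0.56: 48, 0.62: 47, 0.68: 46, 0.74: 46, 0.8: 45, 0.86: 45, 0.92: 45, 0.98: 45, 1.04: 45, 1.1: 45, 1.16: 44, 1.22: 44, 1.28: 44})
```

apply_moves([
  [0.3, 0, 0, 0, 0, 0, 0],
  [0.5, 0, 0, 0, 0, 0, 0],
  [0, 0, -1, 0, 0, 0, 0],
  [0, 0, -1, 0, 0, 0, 0],
  [0, 0, -1, 0, 0, 0, 0],
  [0, 0.5, -0.2, 0, 0, 0, 0],
  [-1, 0.8, 0, 0, 0, 0, 0],
  [-1, 0.8, 0, 0, 0, 0, 0],
])

```text
time: 25.62
tool_pos: [545.7, 115.1, 231.8]
tcp_rot: [180.0, 0.0, 106.0]
ft_force: [0.6, 0.3, 0.2]
finger_gap: 0.2
grip_force: 0.0
```

apply_moves([
  [-1, 0, 0, 0, 0, 0, 0],
  [-1, 0, 0, 0, 0, 0, 0],
  [-0.2, 0, 0.4, 0, 0, 0, 0],
  [0, 0, 1, 0, 0, 0, 0],
  [0, 0, 1, 0, 0, 0, 0],
  [0, 0, 1, 0, 0, 0, 0],
  [0, 0, 0, 0, 0, 0, 0],
])

```text
time: 26.5
tool_pos: [560.2, 52.4, 126.0]
tcp_rot: [-179.6, -0.1, 106.0]
ft_force: [0.3, -0.4, -0.2]
finger_gap: -0.0
grip_force: 0.0
```

```bash
python3 -c "
from h import *
here()"
```

```text
coater xyz [ -3.7  -1.8 126. ] F [ 0.2 -0.5 -0.2] gap -0.0 t 26.5
```

Clear of everything; now down in front of the tab, in guarded steps.

apply_moves([
  [0.1, 0.1, 0.8, 0, 0, 0, 0],
  [0, 0, 0.8, 0, 0, 0, 0],
  [0, 0, 0.6, 0, 0, 0, 0],
  [0, 0, 0, 0, 0, 0, 0],
])

```text
time: 27.0
tool_pos: [564.2, 55.4, 62.7]
tcp_rot: [-179.9, -0.0, 106.0]
ft_force: [-0.3, -0.2, 0.9]
finger_gap: 0.3
grip_force: 0.0
```

apply_moves([
  [0, 0, 0.15, 0, 0, 0, 0],
  [0, 0, 0, 0, 0, 0, 0],
])

```text
time: 27.25
tool_pos: [565.7, 55.2, 59.9]
tcp_rot: [179.9, 0.0, 106.0]
ft_force: [0.2, 0.8, 0.2]
finger_gap: 0.1
grip_force: 0.0
```

```bash
python3 -c "
from h import *
here()"
```

```text
coater xyz [ 2.5 -0.6 59.9] F [0.4 0.7 0.2] gap 0.1 t 27.25
```

apply_moves([
  [0, 0, 0.25, 0, 0, 0, 0],
  [0, 0, 0, 0, 0, 0, 0],
])

```text
time: 27.5
tool_pos: [564.7, 55.1, 51.0]
tcp_rot: [-179.9, -0.0, 106.0]
ft_force: [-0.3, 0.5, -0.1]
finger_gap: 0.3
grip_force: 0.0
```

apply_moves([
  [-0.15, 0, 0, 0, 0, 0, 0],
  [-0.1, 0, 0, 0, 0, 0, 0],
  [-0.1, 0, 0, 0, 0, 0, 0],
])

```text
time: 27.88
tool_pos: [568.3, 44.7, 51.8]
tcp_rot: [180.0, 0.0, 106.0]
ft_force: [0.1, -0.2, 0.2]
finger_gap: 0.2
grip_force: 0.0
```

```bash
python3 -c "
from h import *
here()"
```

```text
coater xyz [  2.  -11.3  51.8] F [ 0.1 -0.2  0.2] gap 0.2 t 27.875
```

apply_moves([
  [0.1, 0, 0.15, 0, 0, 0, 0],
  [0, 0, 0.15, 0, 0, 0, 0],
  [0, 0, 0, 0, 0, 0, 0],
])

```text
time: 28.25
tool_pos: [569.6, 46.1, 49.1]
tcp_rot: [179.8, 0.2, 106.0]
ft_force: [-21.9, -8.9, 47.2]
finger_gap: 0.0
grip_force: 23.7
```

```bash
python3 -c "
from h import *
here()"
```

```text
coater xyz [  3.7 -10.4  49.1] F [-23.4  -2.5  47.2] gap 0.0 t 28.25
```

apply_moves([
  [-0.1, 0, 0, 0, 0, 0, 0],
  [-0.1, 0, 0, 0, 0, 0, 0],
  [0, 0, 0, 0, 0, 0, 0],
])

```text
time: 28.62
tool_pos: [569.8, 45.4, 49.2]
tcp_rot: [179.8, -0.2, 106.0]
ft_force: [-28.0, 14.0, 53.4]
finger_gap: -0.1
grip_force: 26.9
```

```bash
python3 -c "
from h import *
here()"
```

```text
coater xyz [  3.7 -11.1  49.2] F [-23.1  21.2  53.4] gap -0.1 t 28.625
```

apply_moves([
  [0, 0, -0.6, 0, 0, 0, 0],
  [0.6, 0, -0.4, 0, 0, 0, 0],
  [0, -0.1, 0, 0, 0, 0, 0],
  [0, 0, 0, 0, 0, 0, 0],
])

```text
time: 29.12
tool_pos: [560.2, 58.9, 71.8]
tcp_rot: [-179.9, -0.0, 106.0]
ft_force: [0.3, -0.0, 0.9]
finger_gap: -0.0
grip_force: 0.0
```

```bash
python3 - <<'E'
from h import *
import cv2
here()
cv2.imwrite("pics/side6.png",cv2.cvtColor(snapshot("side"),cv2.COLOR_RGB2BGR))
from scipy.ndimage import shift
# gauge region change between side3 (placed) and now, via tab area correlation
a=cv2.imread("pics/side3.png").astype(np.float32).mean(2)[200:222,245:275];b=cv2.imread("pics/side6.png").astype(np.float32).mean(2)[200:222,245:275]
print(cv2.phaseCorrelate(a-a.mean(),b-b.mean()))
E
```

```text
coater xyz [-1.8  4.5 71.8] F [ 0.2 -0.1  0.9] gap -0.0 t 29.125
((-1.2884771893714664, 0.0864826027007215), 0.23298753831121657)
```

apply_moves([
  [-0.15, 0.05, 0.3, 0, 0, 0, 0],
  [0, 0, 0.4, 0, 0, 0, 0],
  [0, 0, 0.2, 0, 0, 0, 0],
  [0, 0, 0, 0, 0, 0, 0],
])

```text
time: 29.68
tool_pos: [562.9, 54.6, 44.4]
tcp_rot: [-179.9, -0.0, 106.0]
ft_force: [-0.2, -0.3, -0.1]
finger_gap: -0.1
grip_force: 0.0
```

```bash
python3 -c "
from h import *
here()"
```

```text
coater xyz [-0.4 -0.3 44.4] F [-0.3 -0.2 -0.1] gap -0.1 t 29.675
```

apply_moves([
  [0, 0, 0.2, 0, 0, 0, 0],
  [0, 0, 0.2, 0, 0, 0, 0],
  [0, 0, 0, 0, 0, 0, 0],
])

```text
time: 30.05
tool_pos: [563.2, 54.8, 33.0]
tcp_rot: [-179.9, -0.0, 106.0]
ft_force: [0.6, 0.9, -0.1]
finger_gap: 0.3
grip_force: 0.0
```

```bash
python3 -c "
from h import *
here()"
```

```text
coater xyz [-0.1 -0.3 33. ] F [ 0.8  0.7 -0.1] gap 0.3 t 30.05
```

apply_moves([
  [0, 0, 0.2, 0, 0, 0, 0],
  [0, 0, 0, 0, 0, 0, 0],
])

```text
time: 30.3
tool_pos: [563.3, 54.8, 27.1]
tcp_rot: [-179.9, -0.0, 106.0]
ft_force: [-0.2, -0.1, -0.9]
finger_gap: -0.1
grip_force: 0.0
```

apply_moves([
  [-0.15, 0, 0, 0, 0, 0, 0],
  [-0.1, 0, 0, 0, 0, 0, 0],
  [0, 0, 0, 0, 0, 0, 0],
])

```text
time: 30.68
tool_pos: [566.0, 47.2, 27.8]
tcp_rot: [180.0, 0.0, 106.0]
ft_force: [-0.0, -0.4, -1.0]
finger_gap: 0.2
grip_force: 0.0
```

```bash
python3 -c "
from h import *
here()"
```

```text
coater xyz [ 0.5 -8.4 27.8] F [-0.2 -0.4 -1. ] gap 0.2 t 30.675
```

apply_moves([
  [-0.08, 0, 0, 0, 0, 0, 0],
  [-0.08, 0, 0, 0, 0, 0, 0],
  [0, 0, 0, 0, 0, 0, 0],
])

```text
time: 31.05
tool_pos: [567.3, 42.7, 27.8]
tcp_rot: [180.0, 0.0, 106.0]
ft_force: [0.3, 0.1, 0.6]
finger_gap: -0.4
grip_force: 0.1
```

```bash
python3 -c "
from h import *
here()"
```

```text
coater xyz [  0.5 -13.   27.8] F [0.3 0.  0.6] gap -0.4 t 31.05
```

apply_moves([
  [-0.08, 0, 0, 0, 0, 0, 0],
  [-0.08, 0, 0, 0, 0, 0, 0],
  [0, 0, 0, 0, 0, 0, 0],
])

```text
time: 31.42
tool_pos: [568.6, 38.0, 27.7]
tcp_rot: [180.0, 0.0, 106.0]
ft_force: [0.1, 0.0, 0.2]
finger_gap: 0.1
grip_force: 0.1
```

```bash
python3 -c "
from h import *
here()"
```

```text
coater xyz [  0.5 -17.9  27.7] F [ 0.1 -0.   0.2] gap 0.1 t 31.425
```

apply_moves([
  [-0.2, 0, 0, 0, 0, 0, 0],
  [-0.2, 0, 0, 0, 0, 0, 0],
  [-0.2, 0, 0, 0, 0, 0, 0],
])

```text
time: 31.8
tool_pos: [573.5, 20.5, 27.7]
tcp_rot: [-180.0, 0.0, 106.0]
ft_force: [-1.0, 1.7, 1.3]
finger_gap: 0.3
grip_force: 1.0
```

```bash
python3 - <<'E'
from ang import *
here();i=snapshot('side');print(ang(i)[0]);cv2.imwrite("pics/side7.png",cv2.cvtColor(i,cv2.COLOR_RGB2BGR))
cv2.imwrite("pics/top7.png",cv2.cvtColor(snapshot("top"),cv2.COLOR_RGB2BGR))
import edge
y=np.arange(94,140,3);print(dict(zip(y.tolist(),edge.prof("pics/top7.png",y,24).round().astype(int).tolist())))
E
```

```text
coater xyz [  0.4 -36.1  27.7] F [-0.5  2.   1.3] gap 0.3 t 31.8
0.2
{94: 170, 97: 150, 100: 130, 103: 126, 106: 127, 109: 127, 112: 128, 115: 128, 118: 128, 121: 128, 124: 128, 127: 128, 130: 128, 133: 128, 136: 128, 139: 128}
```

apply_moves([
  [-0.25, 0, 0, 0, 0, 0, 0],
  [-0.25, 0, 0, 0, 0, 0, 0],
  [-0.25, 0, 0, 0, 0, 0, 0],
  [-0.25, 0, 0, 0, 0, 0, 0],
  [-0.25, 0, 0, 0, 0, 0, 0],
  [-0.25, 0, 0, 0, 0, 0, 0],
  [-0.25, 0, 0, 0, 0, 0, 0],
  [-0.15, 0, 0, 0, 0, 0, 0],
])

```text
time: 32.9
tool_pos: [589.3, -34.3, 27.7]
tcp_rot: [180.0, 0.0, 106.0]
ft_force: [-0.6, 1.2, -0.7]
finger_gap: -0.1
grip_force: 0.6
```

apply_moves([
  [-0.05, 0, 0, 0, 0, 0, 0],
  [0.3, 0, 0, 0, 0, 0, 0],
  [0.1, 0, -1, 0, 0, 0, 0],
  [0, 0, -1, 0, 0, 0, 0],
  [0, 0, -1, 0, 0, 0, 0],
  [0, 0, -1, 0, 0, 0, 0],
  [0, -1, -1, 0, 0, 0, 0],
  [0, -1, -1, 0, 0, 0, 0],
])

```text
time: 33.9
tool_pos: [527.7, -39.6, 208.6]
tcp_rot: [180.0, 0.0, 106.0]
ft_force: [1.2, 0.1, 1.0]
finger_gap: 0.1
grip_force: 0.0
```

apply_moves([
  [0, -1, -0.5, 0, 0, 0, 0],
  [0, -1, 0, 0, 0, 0, 0],
  [-0.5, -1, 0, 0, 0, 0, 0],
  [-1, -1, 0, 0, 0, 0, 0],
  [-1, -1, 0, 0, 0, 0, 0],
  [-1, 0, 0, 0, 0, 0, 0],
  [-1, 0, 0, 0, 0, 0, 0],
  [0, 0, 0, 0, 0, 0, 0],
])

```text
time: 34.9
tool_pos: [421.6, -212.2, 222.6]
tcp_rot: [-180.0, 0.0, 105.9]
ft_force: [-0.1, 1.0, 0.7]
finger_gap: -0.2
grip_force: 0.0
```

```bash
python3 - <<'E'
from ang import *
import edge
here();i=snapshot('side');cv2.imwrite("pics/side8.png",cv2.cvtColor(i,cv2.COLOR_RGB2BGR))
cv2.imwrite("pics/top8.png",cv2.cvtColor(snapshot("top"),cv2.COLOR_RGB2BGR))
for a,b,z in((-140,-80,62),(20,50,24)):
    y=np.arange(a,b,3);print(z,dict(zip(y.tolist(),edge.prof("pics/top8.png",y,z).round().astype(int).tolist())))
# ball (dark) and rod place now: darkness against steel/bridge, residual to side3 (lever over) along arc
p=np.load("p.npy");a=np.arange(.1,.75,.05)
for n,f in(("side","side"),("top","top")):
  for r in(70,80,100):
    u=proj(n,W(p,[[-61,70-r*np.sin(.35-t),62+r*np.cos(.35-t)] for t in a])).astype(np.float32)
    print(n,r,[cv2.remap(cv2.imread(f"pics/{f}{k}.png").astype(np.float32).mean(2),u[:,:1],u[:,1:],1).ravel().round().astype(int).tolist() for k in(8,3,0)])
t0=cv2.imread("pics/top0.png").astype(int);t8=cv2.imread("pics/top8.png").astype(int)
d=(np.abs(t0-t8).max(2)>60).astype(np.uint8);nc,_,st,ce=cv2.connectedComponentsWithStats(d)
print([(s[:5].tolist()) for s in st[1:] if s[4]>8])
E
```

```text
coater xyz [-209.9 -217.8  222.6] F [0.2 1.  0.7] gap -0.2 t 34.9
62 {-140: 126, -137: 127, -134: 126, -131: 126, -128: 127, -125: 126, -122: 125, -119: 124, -116: 133, -113: 177, -110: 211, -107: 189, -104: 182, -101: 214, -98: 232, -95: 232, -92: 227, -89: 217, -86: 220, -83: 229}
24 {20: 237, 23: 237, 26: 237, 29: 238, 32: 238, 35: 216, 38: 167, 41: 128, 44: 117, 47: 110}
side 70 [[110, 100, 91, 82, 72, 67, 64, 60, 55, 51, 47, 46, 45], [128, 119, 109, 97, 81, 67, 55, 48, 49, 48, 44, 45, 45], [91, 93, 94, 89, 79, 65, 55, 49, 45, 45, 46, 46, 46]]
side 80 [[122, 106, 85, 64, 56, 54, 48, 43, 42, 40, 42, 43, 42], [126, 110, 87, 63, 49, 44, 46, 47, 50, 47, 44, 44, 45], [60, 67, 63, 56, 51, 48, 47, 47, 46, 43, 44, 46, 47]]
side 100 [[75, 51, 40, 47, 40, 41, 44, 47, 46, 44, 44, 52, 65], [80, 53, 44, 50, 47, 44, 47, 46, 44, 45, 48, 55, 67], [50, 47, 45, 43, 48, 47, 48, 46, 46, 46, 46, 54, 68]]
top 70 [[176, 117, 78, 92, 82, 41, 29, 42, 62, 48, 31, 39, 105], [177, 116, 73, 86, 94, 95, 98, 94, 97, 114, 107, 119, 127], [32, 49, 79, 90, 88, 89, 89, 115, 159, 183, 186, 182, 184]]
top 80 [[188, 
[... 378 characters left out ...]
, 14, 31], [235, 182, 6, 11, 33], [239, 183, 170, 201, 8607], [237, 195, 8, 10, 54], [225, 199, 9, 9, 57], [348, 241, 5, 5, 14], [359, 263, 7, 7, 15], [10, 264, 82, 51, 963], [4, 271, 105, 62, 398], [340, 271, 25, 35, 203], [0, 276, 107, 96, 1430], [49, 285, 8, 13, 36], [90, 307, 4, 4, 10], [84, 310, 37, 21, 205], [253, 310, 5, 4, 14], [0, 326, 32, 23, 261], [0, 335, 82, 48, 315], [113, 336, 14, 6, 29], [0, 341, 72, 43, 250], [34, 340, 27, 29, 145], [137, 343, 6, 10, 27], [54, 347, 8, 9, 28], [145, 347, 7, 5, 11], [83, 349, 89, 35, 1892], [190, 353, 8, 14, 22], [61, 354, 9, 17, 39], [52, 358, 4, 4, 13], [165, 359, 6, 5, 14], [153, 360, 5, 5, 13], [170, 363, 15, 16, 73], [67, 373, 12, 5, 24]]
```

```bash
python3 -c "
from bench import *
print(hand_in())"
```

```text
the job is handed in; nothing more can be done
None
```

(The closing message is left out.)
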